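# Pack the pole baskets on a tent peg

## Robot

A 6-joint arm with a two-finger parallel gripper is mounted at the origin on the work surface. World frame = base frame: x ahead of the robot, y to its left, z up, the work surface at z = 0. Lengths are in m, angles in rad, forces in N, time in s.
With the tool pointing down it reaches from about 0.375 to 0.9 m from the base axis. Payload 3.1 kg.
Tool frame: the origin (TCP) lies between the finger pads; the fingertips stand 19 mm ahead of it and the grasp point (between the pads) is the TCP; z points along the fingers, y is the direction in which the jaws open and shut (so a half turn about z gives the same grasp; the last joint's range is limited). The gripper opens to 85 mm and grips with 20 to 120 N. Pads are 22 mm wide; open, the fingers measure 114 mm over their backs; the gripper's body (76 mm by 85 mm) begins 54 mm behind the grasp point. The pads swing forward as they close: fully open they stand 13 mm farther back than shut.
Start: joints at [-1.413, 0.527, 1.433, -0, 1.181, -0.178], TCP at [0.206, -0.59, 0.25] pointing down, gripper open.
Joint ranges: [-3.08, 3.08], [-0.75, 2.2], [0.22, 2.44], [-1.43, 4.57], [0, 2.65], [-2.85, 2.85]. Speed limits (rad/s): [2.79, 2.79, 3.14, 3.14, 3.14, 3.14].

## Interface

Orientations are given as a unit quaternion [x, y, z, w].
In Python, from station import manip, optics, job gives the robot as it stands.
- The arm moves only by the shell command python3 -m inch 'ROWS' [OPENING] [FORCE]. ROWS is JSON, one flat list of numbers, 4 for each row, row after row: the shift along the world's x, y, z in cm, then the turn about the world's z in rad. A call has 1 to 20 rows; each row shifts and turns the commanded pose from where the row before left it; what a row does not reach is not made up. A row lasts 1/8 s, in which the tool goes at most 62.5 mm and 10.7 degrees, less where a joint would pass 70% of its speed; a pose out of reach is approached as far as the arm can. A call with a gripper value outside its range is refused whole. OPENING is the opening in per cent of the stroke, from 0 (shut) to 100 (fully open), set as the call begins (- or left out, the last holds). The fingers move at their own pace and stop on an object; FORCE is the grip in N (left out, the last holds). Time passes only in rows, so rows that do not move let the fingers close. It gives the time, the measured TCP pose, the force and the opening at its end, in the units of the state.
- manip.sense(): the state, without advancing time (a new reading comes with each control period).
- optics.snapshot(name): name is "side" or "top"; returns (picture, depth): 420x560x3 uint8, red, green, blue; 420x560 float32, m along the optical axis (not along the pixel's ray), 0 where there is no reading.
- optics.camera_model(name): a dict with "mtx" (3x3 intrinsics, pixels), "camera_from_world" (4x4, takes a point from world to camera coordinates). Camera axes: x right, y up, looking along -z (the intrinsics and any distortion apply to the point x, -y, -z); pixel columns grow to the right and rows downward; lengths in m; the calibration is good to about 2 mm. A picture is of the moment at which its call begins. camera_model takes no time and is no camera call.
- job.sign_off(): hands the job in, once; it reports no verdict.
The state is a dict: "t": time; "q": joint angles; "qd": joint speeds; "tau": joint torques, N m; "tcp_pos": TCP position; "tool_rot": TCP orientation; "force": force on the tool from outside, world axes, zero at the start; "ft_torque": the same for the moment, N m; "finger_gap": opening from 0.0 (shut) to 1.0 (fully open).
Only numpy, scipy, OpenCV 4.12 (cv2) and the standard library are available. Lean on these libraries where they do the work, as an engineer would, in place of code of your own. Each camera call takes 0.05 s, during which the arm holds its last target.

## Task

Pack the pole kit into the open grey bin: run the long tent peg through the hubs of all four yellow pole baskets as they stand in the dish rack, lift them out together on the peg, and lay the peg with its baskets down in the bin. The green tin goes into the bin too, standing flat on its floor like the box that is already in there, and nothing may stick up above the rim, because the next bin stacks on top. Leave the saucer in the rack and everything else on the table where it is.

Things in the scene. Friction and masses are not known exactly. Their poses are not given: they have to be found in the camera images.
- long_peg_mid (a point): the long tent peg: titanium-grey aluminium, square bar 10 x 10 mm, 200 mm long over all, about 60 g, lying flat on the table. The last 28 mm taper to a point; the other end is a T-head 34 mm wide, 10 mm long. This point: middle of its length, on its centre line, 5 mm above the table; x along the bar to the point. A shorter peg may have swapped places with it
- long_peg_point (a point): the tip of the long peg (100 mm along +x from its middle)
- long_peg_head (a point): the end face of the long peg's T-head (100 mm along -x from its middle)
- basketA_mid (a point): a yellow plastic ski-pole basket: a wheel 76 mm across, rim 10 mm thick, five spokes, hub 34 mm across and 20 mm long with a through bore 22 mm across; about 26 g. Stands on edge in a slot of the rack, leaning a few degrees at most. This point is the centre of the bore, about 58 mm above the table; x runs along the bore
- basketB_mid (a point): a yellow plastic ski-pole basket: a wheel 76 mm across, rim 10 mm thick, five spokes, hub 34 mm across and 20 mm long with a through bore 22 mm across; about 26 g. Stands on edge in a slot of the rack, leaning a few degrees at most. This point is the centre of the bore, about 58 mm above the table; x runs along the bore
- basketC_mid (a point): a yellow plastic ski-pole basket: a wheel 76 mm across, rim 10 mm thick, five spokes, hub 34 mm across and 20 mm long with a through bore 22 mm across; about 26 g. Stands on edge in a slot of the rack, leaning a few degrees at most. This point is the centre of the bore, about 58 mm above the table; x runs along the bore
- basketD_mid (a point): a yellow plastic ski-pole basket: a wheel 76 mm across, rim 10 mm thick, five spokes, hub 34 mm across and 20 mm long with a through bore 22 mm across; about 26 g. Stands on edge in a slot of the rack, leaning a few degrees at most. This point is the centre of the bore, about 58 mm above the table; x runs along the bore
- saucer_mid (a point): a blue and white enamel saucer without a hole, 92 mm across, 9 mm thick, standing on edge in the end slot of the rack, at either end; an empty slot lies between it and the nearest basket (about 33 mm from its face to that basket's hub). This point is its centre; x along its axis. Stays in the rack
- rack: dark wooden dish rack, fixed. Two bars 196 mm long (its x), 52 mm apart; 8 pairs of dowels 10 mm thick, tops 66 mm above the table, at y = -26 and 26; 7 slots 24 mm apart (x = -72 .. 72 mm). Saucer in one end slot, a basket in the other, three baskets in the middle slots, the two slots between empty. Bores in one line along x at y = 0. Origin on the table under its centre
- bin: the open translucent grey stacking bin, fixed to the table: inside 250 mm long (its x) by 165 mm wide (its y), walls and floor 4 mm thick, rim 86 mm above the table with a lip 7 mm wide outside. The origin is the centre of its underside, on the table. The cardboard box stands in it, along the +y wall near the +x end
- tin_mid (a point): a green tin with an aluminium lid, 68 mm (its x) by 58 mm (its y), 55 mm high, about 160 g, standing on the table. This point is its centre, half-way up; z up
- box_mid (a point): a small cardboard box with a blue band, 70 mm (x) by 56 mm (y), 48 mm high, 120 g, loose, already in the bin. This point is its centre, half-way up
- wax_mid (a point): a red bar of ski wax with a paper band, 80 x 42 x 22 mm, lying on the table; bystander. Its centre. Where it and the tin lie is swapped at random
- short_peg1_mid (a point): a shorter tent peg of the same make, 140 mm long, lying on the table; bystander. Its middle; x towards its point
- short_peg2_mid (a point): the second shorter tent peg, 140 mm, behind on the table; bystander. Its middle
- mug: a steel camp mug, 80 mm across and 80 mm high, upright; bystander. Origin at the centre of its foot, handle at +y
- mallet: an orange plastic mallet lying down, head 56 mm thick and 96 mm long, handle 250 mm long towards its -x; bystander. Origin on the table under the head
- puller: a steel hook puller with a black cross handle, 200 mm long, lying flat; bystander. Origin on the table under the middle of its shank
Not all that is in view belongs to the job. Leave any turquoise look-alike of the part that bears tin_mid alone.

How it is judged:
On the way:
1. all four baskets hang on the long peg, lifted clear of the rack together (y of basketA_mid in the frame of long_peg_mid between -0.013 and 0.013 m and z of basketA_mid in the frame of long_peg_mid between -0.013 and 0.013 m and x of basketA_mid in the frame of long_peg_mid between -0.09 and 0.095 m and height (world z) of each of basketA_mid, basketB_mid, basketC_mid, basketD_mid above 0.108 m and y of basketB_mid in the frame of long_peg_mid between -0.013 and 0.013 m and z of basketB_mid in the frame of long_peg_mid between -0.013 and 0.013 m and x of basketB_mid in the frame of long_peg_mid between -0.09 and 0.095 m and y of basketC_mid in the frame of long_peg_mid between -0.013 and 0.013 m and z of basketC_mid in the frame of long_peg_mid between -0.013 and 0.013 m and x of basketC_mid in the frame of long_peg_mid between -0.09 and 0.095 m and y of basketD_mid in the frame of long_peg_mid between -0.013 and 0.013 m and z of basketD_mid in the frame of long_peg_mid between -0.013 and 0.013 m and x of basketD_mid in the frame of long_peg_mid between -0.09 and 0.095 m), for 0.2 s.
At the end, for the whole second after the job is handed in: Long peg in the bin, both ends below the rim, all four baskets on it (bore centres within 13 mm of its centre line), with centres under 48 mm above the bin's underside; tin and box in the bin, flat on its floor (within 0.12 rad); all released and at rest (y of basketA_mid in the frame of long_peg_mid between -0.013 and 0.013 m and z of basketA_mid in the frame of long_peg_mid between -0.013 and 0.013 m and x of basketA_mid in the frame of long_peg_mid between -0.09 and 0.095 m and z of each of basketA_mid, basketB_mid, basketC_mid, basketD_mid in the frame of bin below 0.048 m and linear speed of each of basketA, basketB, basketC, basketD, long_peg, tin below 0.03 m/s and y of basketB_mid in the frame of long_peg_mid between -0.013 and 0.013 m and z of basketB_mid in the frame of long_peg_mid between -0.013 and 0.013 m and x of basketB_mid in the frame of long_peg_mid between -0.09 and 0.095 m and y of basketC_mid in the frame of long_peg_mid between -0.013 and 0.013 m and z of basketC_mid in the frame of long_peg_mid between -0.013 and 0.013 m and x of basketC_mid in the frame of long_peg_mid between -0.09 and 0.095 m and y of basketD_mid in the frame of long_peg_mid between -0.013 and 0.013 m and z of basketD_mid in the frame of long_peg_mid between -0.013 and 0.013 m and x of basketD_mid in the frame of long_peg_mid between -0.09 and 0.095 m and x of long_peg_point in the frame of bin between -0.128 and 0.128 m and y of long_peg_point in the frame of bin between -0.086 and 0.086 m and z of each of long_peg_point, long_peg_head in the frame of bin below 0.086 m and x of long_peg_head in the frame of bin between -0.128 and 0.128 m and y of long_peg_head in the frame of bin between -0.086 and 0.086 m and x of tin_mid in the frame of bin between -0.1 and 0.1 m and y of tin_mid in the frame of bin between -0.06 and 0.06 m and z of tin_mid in the frame of bin below 0.036 m and angle between each of tin_mid, box_mid's own z axis and vertical below 0.12 rad and x of box_mid in the frame of bin between -0.1 and 0.1 m and y of box_mid in the frame of bin between -0.06 and 0.06 m and z of box_mid in the frame of bin below 0.033 m); the robot touches nothing.
It fails at once if the saucer moved more than 20 mm (distance of saucer_mid from where it was at the start of the episode above 0.02 m).
It fails at once if the wax, a short peg, the mug, the mallet or the puller moved more than 30 mm from its place (distance of any of wax_mid, short_peg1_mid, short_peg2_mid, mug, mallet, puller from where it was at the start of the episode above 0.03 m).
It also fails if it takes over 72 s, if anything falls off the work surface, if the arm or the gripper's body presses on something with over 40 N, if the wrist force passes 120 N, or if a joint passes its speed limit or range.

## Working session

There is one attempt and no reset: what is moved stays moved. The work goes in short steps, Python scripts to look and compute and a shell command to move; the robot and the scene stay as the last step left them, time stands still between calls to the robot, and variables do not carry over. Pictures are saved under pics/ and viewed, and the job is handed in when it is done.

```bash
ls; mkdir -p pics; python3 - <<'E'
from station import manip, optics, job
import cv2, numpy as np
for n in("top","side"):
    p,d=optics.snapshot(n); cv2.imwrite(f"pics/{n}0.png",p[:,:,::-1]); np.save(f"{n}0.npy",d)
    m=optics.camera_model(n); print({k:np.round(v,3).tolist() if not isinstance(v,str) else v for k,v in m.items()})
print(manip.sense())
E
```

```text
pics
{'mtx': [[389.032, 0.0, 283.48], [0.0, 389.032, 213.806], [0.0, 0.0, 1.0]], 'camera_from_world': [[-0.009, -1.0, 0.003, 0.001], [0.998, -0.009, 0.065, -0.572], [-0.065, 0.003, 0.998, -1.025], [0.0, 0.0, 0.0, 1.0]]}
{'mtx': [[453.352, 0.0, 282.953], [0.0, 453.352, 209.339], [0.0, 0.0, 1.0]], 'camera_from_world': [[-0.826, -0.563, -0.018, 0.464], [0.429, -0.65, 0.627, -0.273], [-0.365, 0.511, 0.779, -1.208], [0.0, 0.0, 0.0, 1.0]]}
{'t': 0.1, 'q': array([-1.41349931e+00,  5.28390462e-01,  1.43379505e+00,  2.73282092e-05,
        1.18139501e+00, -1.78497394e-01]), 'qd': array([ 0.00016859, -0.00242618, -0.00330823,  0.0002977 , -0.00063733,
       -0.00173977]), 'tau': array([ 8.73199838e-05, -4.43304062e+01, -1.78587073e+01, -2.85189917e-04,
        3.88098881e-03,  4.01675578e-06]), 'tcp_pos': array([ 0.2058878 , -0.58946339,  0.24941419]), 'tool_rot': array([ 9.85938725e-01,  1.67104285e-01,  2.31709777e-05, -9.93743918e-04]), 'force': array([ 0.7068575 ,  0.18465193, -0.43915455]), 'ft_torque': array([-0.00096124,  0.00668081,  0.04485076]), 'finger_gap': 1.0015685821822686}
```

View pics/top0.png

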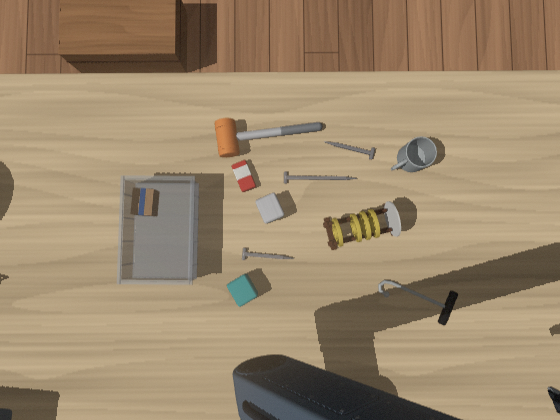

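View pics/side0.png

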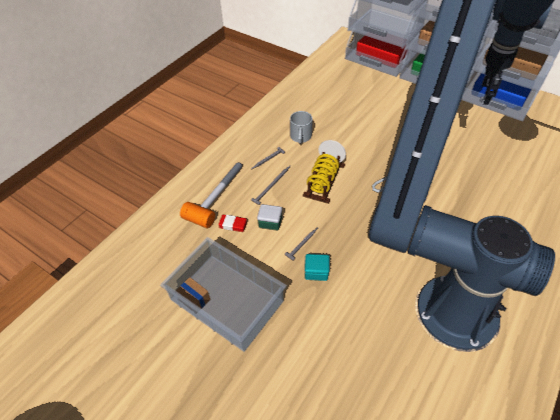

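Top picture: peg candidates are (320,178), the longest, plus (268,255) and (350,149), both shorter. Tin candidates are (269,208), aluminium lid with green sides, and (242,290), a turquoise look-alike. The rack is at (362,226), with the saucer at its right end (393,219). The bin is at (158,230), with the box at (146,202).

```bash
cat > h.py <<'E'
from station import manip, optics, job
import cv2, numpy as np
def snap(n,tag):
    p,d=optics.snapshot(n); cv2.imwrite(f"pics/{n}_{tag}.png",p[:,:,::-1]); np.save(f"{n}_{tag}.npy",d); return p,d
def world(n,d):
    m=optics.camera_model(n); K=m["mtx"]; T=np.linalg.inv(m["camera_from_world"])
    v,u=np.mgrid[:d.shape[0],:d.shape[1]]
    pc=np.stack([(u-K[0,2])/K[0,0]*d,-(v-K[1,2])/K[1,1]*d,-d],-1)
    return pc@T[:3,:3].T+T[:3,3]
def proj(n,P):
    m=optics.camera_model(n); K=m["mtx"]; T=m["camera_from_world"]
    c=np.atleast_2d(P)@T[:3,:3].T+T[:3,3]
    return np.stack([K[0,2]+K[0,0]*c[:,0]/-c[:,2],K[1,2]-K[1,1]*c[:,1]/-c[:,2]],-1)
def onz(n,uv,z):
    m=optics.camera_model(n); K=m["mtx"]; T=np.linalg.inv(m["camera_from_world"])
    uv=np.atleast_2d(uv); r=np.stack([(uv[:,0]-K[0,2])/K[0,0],-(uv[:,1]-K[1,2])/K[1,1],-np.ones(len(uv))],-1)@T[:3,:3].T
    o=T[:3,3]; return o+r*((z-o[2])/r[:,2])[:,None]
def crop(path,out,x0,y0,x1,y1,s):
    i=cv2.imread(path)[y0:y1,x0:x1]; cv2.imwrite(out,cv2.resize(i,None,fx=s,fy=s,interpolation=cv2.INTER_CUBIC))
E
python3 - <<'E'
from h import *
crop("pics/top0.png","pics/c1.png",220,130,420,280,4)
crop("pics/side0.png","pics/c2.png",240,90,400,230,5)
d=np.load("top0.npy"); W=world("top",d); p=cv2.imread("pics/top0.png")[:,:,::-1].astype(int)
for u,v in [(320,178),(320,185),(269,208),(242,290),(300,300),(395,200),(244,176),(146,202),(160,250)]: print((u,v),np.round(W[v,u],4),p[v,u])
dy=np.load("side0.npy"); Ws=world("side",dy)
for u,v in [(270,211),(320,162),(350,250),(230,290)]: print((u,v),np.round(Ws[v,u],4))
E
```

```text
(320, 178) [ 0.67   -0.1041  0.0081] [124 120 120]
(320, 185) [ 0.6517 -0.1045  0.0015] [177 157 125]
(269, 208) [0.5852 0.0338 0.0572] [176 175 174]
(242, 290) [0.3756 0.1044 0.0533] [ 87 147 142]
(300, 300) [ 0.34   -0.0463 -0.0046] [171 152 120]
(395, 200) [ 0.609  -0.31   -0.0017] [102  88  69]
(244, 176) [0.6753 0.1019 0.0199] [189 172 164]
(146, 202) [0.6045 0.3554 0.0465] [142 116  90]
(160, 250) [0.4782 0.3306 0.0044] [134 130 125]
(270, 211) [0.5896 0.0262 0.0514]
(320, 162) [ 0.5716 -0.2343  0.0509]
(350, 250) [ 0.3325 -0.0154  0.0011]
(230, 290) [0.5438 0.2864 0.0036]
```

View pics/c1.png

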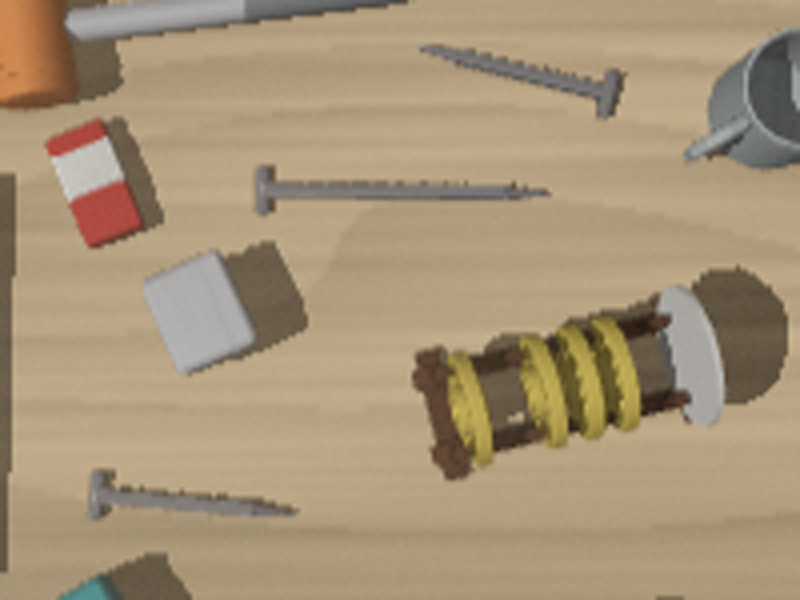

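View pics/c2.png

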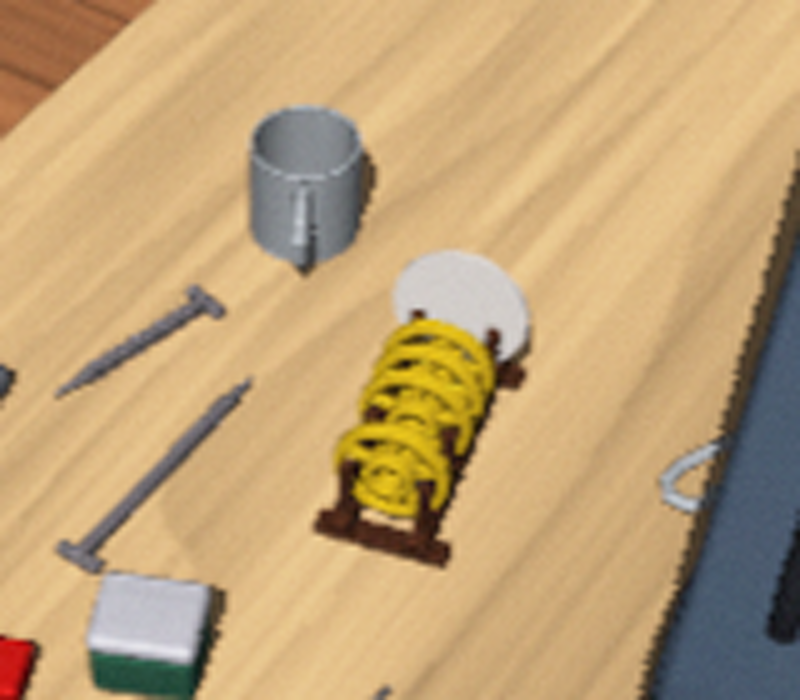

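The crops confirm the choice. The long peg has its head at crop (263,190) and its point at (549,192), clearly longer than the others. The tin is the aluminium-lidded box with green sides. The saucer is at the -y end of the rack, so I insert from the +y end. Next I measure everything.

```bash
cat > meas.py <<'E'
from h import *
def yellow(p):
    hsv=cv2.cvtColor(p,cv2.COLOR_RGB2HSV); return (hsv[...,0]>22)&(hsv[...,0]<34)&(hsv[...,1]>150)&(hsv[...,2]>90)
def cloud(tag):
    out={}
    for n in("top","side"):
        p=cv2.imread(f"pics/{n}{tag}.png")[:,:,::-1].copy(); d=np.load(f"{n}{tag}.npy"); W=world(n,d)
        m=yellow(p)&(d>0); 
        out[n]=W[m]; out[n+"_m"]=m; out[n+"W"]=W; out[n+"p"]=p
    return out
E
python3 - <<'E'
from meas import *
c=cloud("0")
for n in("top","side"):
    P=c[n]; P=P[(abs(P[:,0]-.55)<.12)&(abs(P[:,1]+.2)<.15)]
    print(n,len(P),P.min(0),P.max(0)); c[n]=P
# peg
p=c["topp"];W=c["topW"]
hsv=cv2.cvtColor(p,cv2.COLOR_RGB2HSV)
m=np.zeros(p.shape[:2],bool);r=(slice(165,192),slice(278,365))
sub=hsv[r]; mm=(sub[...,1]<50)
pts=np.argwhere(mm)[:,::-1]+[278,165]
print(len(pts),pts.min(0),pts.max(0))
Q=onz("top",pts.astype(float),0.010)
print("peg ends y",Q[:,1].max(),Q[:,1].min(), "length",np.ptp(Q[:,1]))
bar=Q[(Q[:,1]<Q[:,1].max()-.02)]
k=np.polyfit(bar[:,1],bar[:,0],1);print("x=k0*y+k1",k,"std",np.std(bar[:,0]-np.polyval(k,bar[:,1])))
def depth_z(msk): return np.median(W[msk][:,2])
# tin lid
for nm,(u0,u1,v0,v1) in dict(tin=(252,290,188,228),decoy=(222,262,268,312)).items():
    z=W[v0:v1,u0:u1]; t=(z[...,2]>.040)
    pts=(np.argwhere(t)[:,::-1]+[u0,v0]).astype(float)
    Q=onz("top",pts,.055)[:,:2]
    rc=cv2.minAreaRect((Q*1000).astype(np.float32)); print(nm,rc,np.median(z[t][:,2]),len(pts))
# box & bin
z=W[185:220,125:165]; t=(z[...,2]>.035)&(z[...,2]<.065)
P=W[160:300,105:215].reshape(-1,3)
rim=P[(P[:,2]>.075)&(P[:,2]<.1)]
print("rim",cv2.minAreaRect((rim[:,:2]*1000).astype(np.float32)),np.percentile(rim,[1,50,99],axis=0))
pts=(np.argwhere(t)[:,::-1]+[125,185]).astype(float)
print("box",cv2.minAreaRect((W[185:220,125:165][t][:,:2]*1000).astype(np.float32)),len(pts))
E
```

```text
top 81 [ 0.50553868 -0.24314609  0.02742454] [ 0.57688926 -0.18307569  0.09606848]
side 709 [ 0.48774508 -0.28382298  0.00199459] [ 0.5767123  -0.12612061  0.10061701]
277 [284 172] [356 182]
peg ends y -0.005839390731229 -0.2019374703923067 length 0.1960980796610777
x=k0*y+k1 [0.01737913 0.6730594 ] std 0.0028956276734163756
tin ((579.9834594726562, 26.235105514526367), (93.22598266601562, 81.67670440673828), 7.164170265197754) 0.053776773276809964 577
decoy ((373.497314453125, 106.4237060546875), (87.62831115722656, 80.37364196777344), 2.036872625350952) 0.05367382323160563 606
rim ((533.0032348632812, 316.85821533203125), (188.73973083496094, 272.2721862792969), 88.84642028808594) [[0.39814315 0.22193845 0.07559064]
 [0.5309629  0.33137431 0.08483008]
 [0.6693074  0.41107909 0.08900674]]
box ((602.7395629882812, 369.095947265625), (65.87798309326172, 90.5631332397461), 85.353271484375) 765
```

```bash
python3 - <<'E'
from meas import *
from scipy.optimize import least_squares
c=cloud("0"); p=c["topp"];W=c["topW"]; hsv=cv2.cvtColor(p,cv2.COLOR_RGB2HSV)
print("yellow samples",[hsv[v,u].tolist() for u,v in [(336,233),(356,226),(365,224),(375,220)]])
# tin lid by colour
s=hsv[188:228,252:290]; t=((s[...,1]<25)&(s[...,2]>140)).astype(np.uint8)
n,l,st,ce=cv2.connectedComponentsWithStats(t); i=1+np.argmax(st[1:,4]); pts=(np.argwhere(l==i)[:,::-1]+[252,188]).astype(float)
Q=onz("top",pts,.055)[:,:2]; rc=cv2.minAreaRect((Q*1000).astype(np.float32)); print("tin",rc,Q.mean(0),len(pts))
# box
s=hsv[185:220,125:165]; print("box px",W[190:214:4,130:162:4,2].round(3))
# yellow broader
for n in("top","side"):
    h=cv2.cvtColor(c[n+"p"],cv2.COLOR_RGB2HSV); m=(h[...,0]>20)&(h[...,0]<36)&(h[...,1]>130)&(h[...,2]>60)
    P=c[n+"W"][m]; ok=(abs(P[:,0]-.54)<.1)&(abs(P[:,1]+.2)<.12)&(P[:,2]>.015)&(P[:,2]<.11); P=P[ok]; c[n]=P; print(n,len(P),P.min(0),P.max(0))
np.savez("yel.npz",top=c["top"],side=c["side"])
# fit: origin (x,y), yaw: axis dir e pointing to saucer; wheels at -72,-24,0,24
off=np.array([-.072,-.024,0,.024])
def res(q,P,full=False):
    x,y,a,z0=q; e=np.array([np.cos(a),np.sin(a)]); f=np.array([-e[1],e[0]])
    s=(P[:,:2]-[x,y])@e; l=(P[:,:2]-[x,y])@f; r=np.hypot(l,P[:,2]-z0)
    ds=np.abs(s[:,None]-off); k=ds.argmin(1); sd=s-off[k]
    # distance to rim solid annulus (r 30..38, |s|<=5): use outside distance
    dr=np.where(r>27,r-38e-3,0); 
    out=np.stack([np.maximum(np.abs(sd)-.005,0)*np.sign(sd),np.maximum(r-.038,0)+np.where(r>.028,np.minimum(r-.028,0),0)],1)
    sel=r>.025
    o=np.where(sel[:,None],out,0.0)
    return o.ravel()
best=None
for n in("top","side","both"):
  P=np.vstack([c["top"],c["side"]]) if n=="both" else c[n]
  rs=[least_squares(res,[.54,-.2,a,.058],args=(P,),loss="soft_l1",f_scale=.002,x_scale=[.01,.01,.05,.005],diff_step=1e-4) for a in (-1.45,-1.35,-1.7)]+[least_squares(res,[.545,-.215,-1.4,.058],args=(P,),loss="soft_l1",f_scale=.002,diff_step=1e-4)]
  for r in rs: print(n,r.x.round(4),r.cost)
E
```

```text
yellow samples [[24, 140, 186], [25, 142, 190], [24, 150, 161], [24, 143, 187]]
tin ((586.4721069335938, 34.17828369140625), (64.42533874511719, 52.86270523071289), 23.59612464904785) [0.58636104 0.03414646] 507
box px [[0.048 0.052 0.052 0.051 0.053 0.046 0.049 0.003]
 [0.047 0.049 0.054 0.05  0.051 0.049 0.044 0.012]
 [0.046 0.052 0.053 0.055 0.05  0.052 0.04  0.01 ]
 [0.045 0.053 0.05  0.049 0.046 0.05  0.036 0.007]
 [0.046 0.054 0.05  0.052 0.053 0.052 0.034 0.002]
 [0.045 0.054 0.051 0.05  0.048 0.05  0.037 0.004]]
top 890 [ 0.4884033  -0.25029444  0.02147727] [ 0.5795202  -0.12801206  0.10045843]
side 776 [ 0.48774508 -0.28382298  0.01997834] [ 0.58055391 -0.12508962  0.10061701]
top [ 0.5389 -0.2111 -1.3332  0.061 ] 3.400141593647535e-05
top [ 0.5396 -0.2109 -1.3263  0.061 ] 4.9111623931717406e-05
top [ 0.5389 -0.2111 -1.3286  0.0609] 3.9439233798164666e-05
top [ 0.5396 -0.2109 -1.3263  0.061 ] 4.911162362473791e-05
side [ 0.5384 -0.2108 -1.3503  0.0601] 0.0011256513715294319
side [ 0.5401 -0.2104 -1.3185  0.0604] 0.001206576463658467
side [ 0.5383 -0.211  -1.3467  0.0606] 0.0012054925268574024
side [ 0.5395 -0.2106 -1.3102  0.0602] 0.0012144194313506885
both [ 0.5385 -0.2111 -1.3416  0.0606] 0.0012485982718013415
both [ 0.5385 -0.2111 -1.3416  0.0606] 0.0012485982494067568
both [ 0.5385 -0.211  -1.3436  0.0606] 0.0012487645849053825
both [ 0.5402 -0.2107 -1.319   0.0604] 0.0012587334878258842
```

```bash
python3 - <<'E'
from h import *
from scipy.optimize import least_squares
Z=np.load("yel.npz")
x,y,a=.5385,-.211,-1.335
e=np.array([np.cos(a),np.sin(a)]); f=np.array([-e[1],e[0]])
off=np.array([-.072,-.024,0,.024])
for n in("top","side"):
    P=Z[n]; s=(P[:,:2]-[x,y])@e; l=(P[:,:2]-[x,y])@f; z=P[:,2]
    cs=[]
    for o in off:
        k=(abs(s-o)<.009)&(z>.06)
        r0=np.hypot(l,z-.06); k&=r0>.026
        # rim annulus mid radius 33
        g=least_squares(lambda q:np.hypot(l[k]-q[0],z[k]-q[1])-q[2],[0,.06,.035],loss="soft_l1",f_scale=.002)
        g2=least_squares(lambda q:np.hypot(l[k]-q[0],z[k]-.058)-q[1],[0,.035],loss="soft_l1",f_scale=.002)
        kk=k&(z>.085)
        cs.append(g2.x[0]); print(n,o,k.sum(),"l,z,r",g.x.round(4),"l,r @58",g2.x.round(4),"s mean",s[kk].mean().round(4)-o, "lat ext",np.percentile(l[k],[1,99]).round(4))
    print(np.polyfit(off,cs,1))
# peg ends subpixel colour look at dark brown rack
p=cv2.imread("pics/top0.png"); h=cv2.cvtColor(p,cv2.COLOR_BGR2HSV)[195:255,315:410]; W=world("top",np.load("top0.npy"))[195:255,315:410]
crop("pics/top0.png","pics/c3.png",315,195,410,255,8)
E
```

```text
top -0.072 114 l,z,r [0.0013 0.0581 0.0365] l,r @58 [0.0013 0.0366] s mean -0.00020000000000000573 lat ext [-0.034  0.034]
top -0.024 122 l,z,r [0.0008 0.0581 0.0364] l,r @58 [0.0008 0.0365] s mean 0.0001999999999999988 lat ext [-0.0349  0.0352]
top 0.0 127 l,z,r [0.0008 0.0592 0.0357] l,r @58 [0.0008 0.0366] s mean 0.0005 lat ext [-0.0345  0.0364]
top 0.024 131 l,z,r [0.0006 0.0589 0.0356] l,r @58 [0.0006 0.0363] s mean -0.00040000000000000105 lat ext [-0.0355  0.0359]
[-0.00745229  0.00073254]
side -0.072 106 l,z,r [0.002  0.0631 0.033 ] l,r @58 [0.0022 0.0365] s mean -0.0013000000000000095 lat ext [-0.0344  0.0382]
side -0.024 103 l,z,r [0.0013 0.0611 0.0342] l,r @58 [0.0015 0.0364] s mean 0.0 lat ext [-0.0348  0.0382]
side 0.0 88 l,z,r [0.0018 0.0615 0.0345] l,r @58 [0.0023 0.0371] s mean -0.0003 lat ext [-0.0348  0.035 ]
side 0.024 88 l,z,r [0.002  0.0613 0.0343] l,r @58 [0.0025 0.0368] s mean -0.0008000000000000021 lat ext [-0.034   0.0351]
[0.00365418 0.00219968]
```

View pics/c3.png

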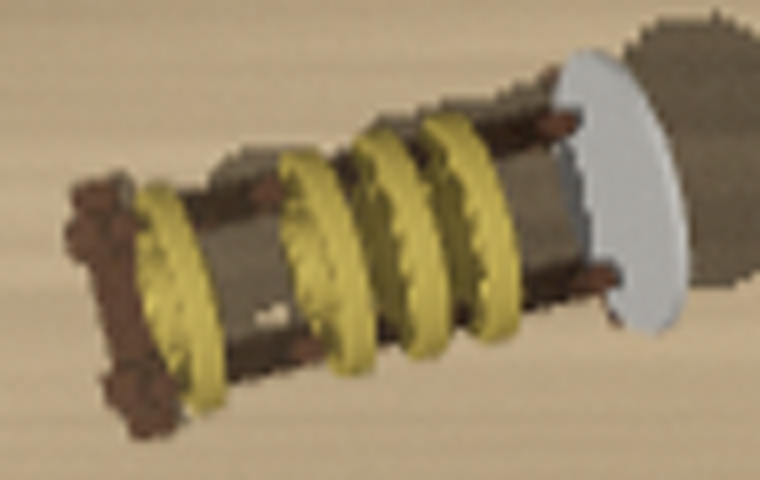

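Consistent: wheel centres sit at about z 58 mm and line up within about 1 mm. The rack axis passes through (0.540, -0.211) at direction -1.338 rad. The long peg's middle is (0.671, -0.104) at -1.588 rad, and it measures 198 mm. I reach for the head end of the peg.

```bash
python3 -m inch '[3.89,4.68,-1,0.1,3.89,4.68,-1,0.1,3.89,4.68,-1,0.1,3.89,4.68,-1,0.1,3.89,4.68,-1,0.1,3.89,4.68,-1,0.1,3.89,4.68,-1,0.1,3.89,4.68,-1,0.1,3.89,4.68,-1,0.1,3.89,4.68,-1,0.1,3.89,4.68,-1,0.1,3.89,4.68,-1,0.117,0,0,-1,0,0,0,0,0]' 45 60
```

```text
t: 1.85
tcp_pos: [0.6712, -0.0281, 0.1186]
tool_rot: [0.713, 0.701, -0.001, -0.002]
force: [0.4, -0.9, -0.0]
finger_gap: 0.452
```

```bash
python3 -m inch '[0.05,0,-3.5,0,0.05,0,-3.2,0,0,0,-1,0,0,0,0,0]' && python3 - <<'E'
from h import *
snap("side","a"); snap("top","a")
crop("pics/side_a.png","pics/c4a.png",210,120,350,240,4); crop("pics/top_a.png","pics/c4b.png",260,130,370,220,4)
a=cv2.imread("pics/c4a.png");b=cv2.imread("pics/c4b.png");
o=np.zeros((840,560,3),np.uint8);o[:480,:560]=a;o[480:840,:440]=b;cv2.imwrite("pics/c4.png",cv2.resize(o,(400,600)))
print(manip.sense()["tcp_pos"])
E
```

```text
t: 2.35
tcp_pos: [0.6731, -0.0296, 0.0432]
tool_rot: [0.714, 0.7, -0.0, -0.0]
force: [0.4, 0.4, -0.6]
finger_gap: 0.45
[ 0.67455823 -0.0293036   0.04472133]
```

View pics/c4.png

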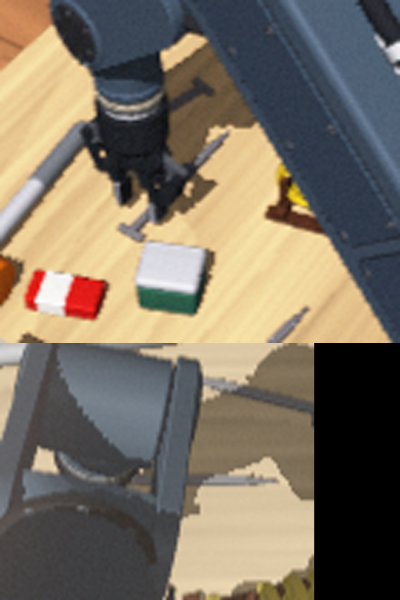

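The side view shows the fingers straddling the peg just below its head (about (150,205) in the crop), clear of the tin. I go down and grip.

```bash
python3 -m inch '[0,0,-1.1,0,0,0,-1,0,0,0,0,0,0,0,0,0]' && python3 -m inch '[0,0,0,0,0,0,0,0,0,0,0,0,0,0,0,0,0,0,0,0]' 0 100
```

```text
t: 2.95
tcp_pos: [0.6738, -0.0284, 0.0221]
tool_rot: [0.713, 0.701, -0.0, -0.0]
force: [-0.3, -0.6, -0.2]
finger_gap: 0.448
t: 3.58
tcp_pos: [0.6741, -0.0285, 0.023]
tool_rot: [0.713, 0.701, 0.0, 0.0]
force: [-0.7, -0.2, 5.3]
finger_gap: 0.073
```

```bash
python3 -m inch '[0,0,0,0,0,0,0,0]' && python3 -m inch '[0,0,2,0,0,0,3,0,0,0,3,0,0,0,0,0]' && python3 - <<'E'
from h import *
snap("side","b")
crop("pics/side_b.png","pics/c5.png",210,120,350,240,5)
E
```

```text
t: 3.82
tcp_pos: [0.6741, -0.0285, 0.023]
tool_rot: [0.713, 0.701, 0.0, 0.0]
force: [-0.2, 0.7, 5.8]
finger_gap: 0.071
t: 4.32
tcp_pos: [0.6759, -0.0289, 0.1058]
tool_rot: [0.713, 0.701, 0.002, 0.003]
force: [0.9, 1.1, -1.0]
finger_gap: 0.068
```

View pics/c5.png

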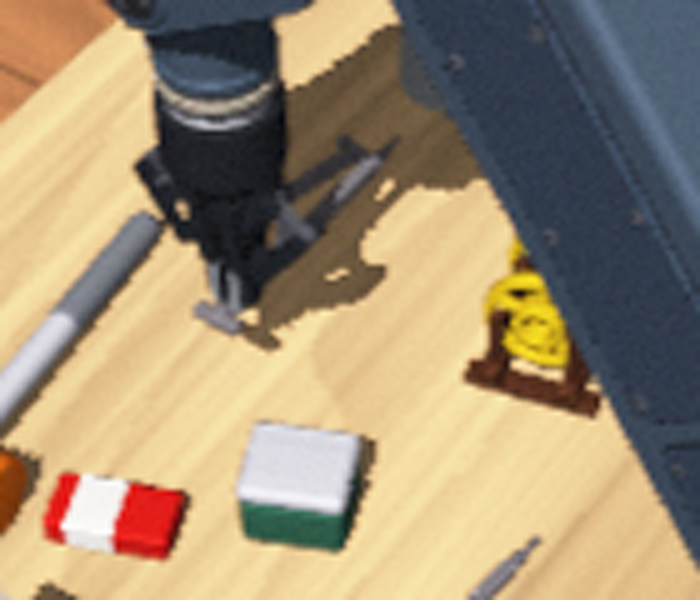

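The peg is held just below its head at crop (230,310), with its tip at (395,140), and it is off the table. I move to the pre-insertion pose in line with the bores.

```bash
python3 -m inch '[0,1,3,0,-3,2,1,0.05,-4,2,0,0.05,-4,2,0,0.05,-4,2,0,0.05,-4,0.1,0,0.05,-0.9,0,-2,0,0,0,-2,0,0,0,0,0,0,0,0,0]' && python3 - <<'E'
from h import *
snap("side","d");snap("top","d"); s=manip.sense(); print(s["tcp_pos"])
crop("pics/side_d.png","pics/c6.png",220,110,380,250,5); crop("pics/top_d.png","pics/c7.png",240,170,410,270,4)
E
```

```text
t: 5.62
tcp_pos: [0.4748, 0.0625, 0.1022]
tool_rot: [0.621, 0.784, -0.0, -0.0]
force: [0.4, -0.3, -0.2]
finger_gap: 0.07
[0.47526795 0.06248963 0.10268354]
```

View pics/c6.png

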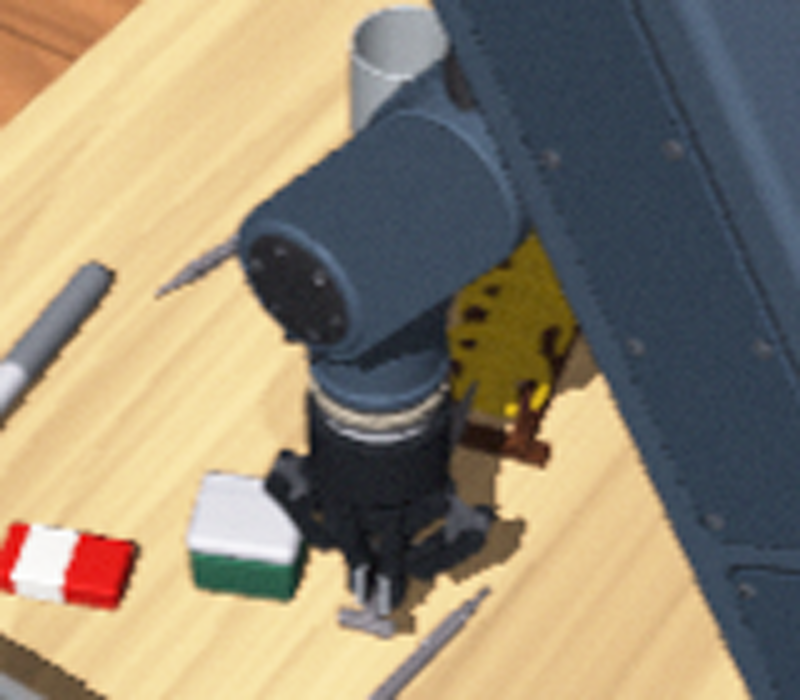

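View pics/c7.png

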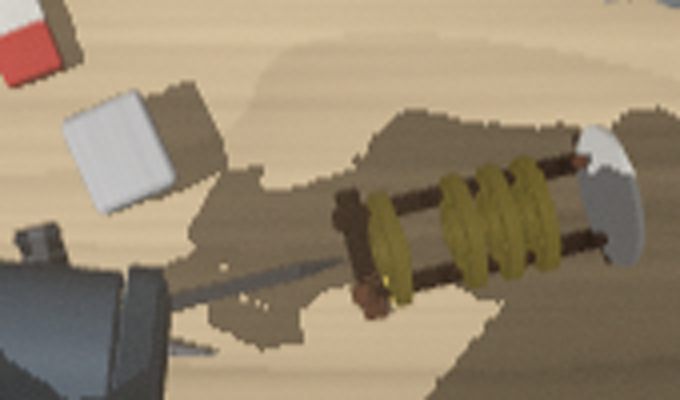

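The side view shows the head at crop (365,622) and the tip at about (470,395). The top view shows the peg shaft from crop (172,300) to (343,262), lying in line with the rack. I measure its pitch and offset.

```bash
cat > pegline.py <<'E'
from h import *
import sys
def pegpts(tag,c0=(.5397,-.2107),a=-1.338,smin=-.27,smax=-.09,zmin=.06,lat=.02):
    e=np.array([np.cos(a),np.sin(a)]); f=np.array([-e[1],e[0]])
    for n in("top","side"):
        p=cv2.imread(f"pics/{n}_{tag}.png"); d=np.load(f"{n}_{tag}.npy"); W=world(n,d)
        h=cv2.cvtColor(p,cv2.COLOR_BGR2HSV)
        s=(W[...,:2]-c0)@e; l=(W[...,:2]-c0)@f; z=W[...,2]
        k=(s>smin)&(s<smax)&(z>zmin)&(z<.13)&(abs(l)<lat)
        if n=="side": k&=(s<-.285)|(s>-.2)
        yel=(h[...,0]>20)&(h[...,0]<36)&(h[...,1]>120); k&=~yel
        print(n,k.sum())
        S,L,Z=s[k],l[k],z[k]
        for b in np.arange(smin,smax,.015):
            q=(S>=b)&(S<b+.015)
            if q.sum()>2: print("  s %.3f n%d l %.4f z %.4f (zmax %.4f)"%(S[q].mean(),q.sum(),np.median(L[q]),np.median(Z[q]),np.percentile(Z[q],90)))
        if k.any(): print("  smax",S.max())
E
python3 - <<'E'
from pegline import *
pegpts("d",smin=-.32)
E
```

```text
top 163
  s -0.207 n23 l 0.0011 z 0.0882 (zmax 0.0899)
  s -0.193 n25 l 0.0006 z 0.0882 (zmax 0.0907)
  s -0.178 n25 l 0.0006 z 0.0875 (zmax 0.0897)
  s -0.162 n24 l 0.0003 z 0.0880 (zmax 0.0907)
  s -0.147 n23 l 0.0001 z 0.0890 (zmax 0.0908)
  s -0.133 n22 l 0.0004 z 0.0873 (zmax 0.0898)
  s -0.119 n14 l 0.0004 z 0.0855 (zmax 0.0870)
  s -0.108 n4 l 0.0005 z 0.0853 (zmax 0.0865)
  smax -0.10651746612268027
side 164
  s -0.305 n4 l -0.0026 z 0.0891 (zmax 0.0924)
  s -0.297 n82 l -0.0002 z 0.0903 (zmax 0.1216)
  s -0.288 n48 l 0.0035 z 0.1070 (zmax 0.1239)
  s -0.161 n3 l -0.0042 z 0.0906 (zmax 0.0936)
  s -0.146 n12 l -0.0016 z 0.0897 (zmax 0.0912)
  s -0.133 n10 l 0.0017 z 0.0894 (zmax 0.0903)
  s -0.118 n5 l 0.0002 z 0.0868 (zmax 0.0888)
  smax -0.11189704736496979
```

Level, and within 1 mm of the bore line. I lower 25 mm to bore height and thread the first basket.

```bash
python3 -m inch '[0,0,-1.5,0,0,0,-1,0,0,0,0,0,0.23,-0.97,0,0,0.23,-0.97,0,0,0.23,-0.97,0,0,0.23,-0.97,0,0,0.23,-0.97,0,0,0,0,0,0,0,0,0,0]' && python3 - <<'E'
from h import *
from pegline import *
s=manip.sense(); print(s["tcp_pos"],s["force"])
snap("side","e");snap("top","e")
crop("pics/side_e.png","pics/c8.png",280,130,380,220,5); crop("pics/top_e.png","pics/c9.png",280,190,410,270,5)
pegpts("e",smin=-.22,smax=-.05,zmin=.045)
E
```

```text
t: 6.98
tcp_pos: [0.486, 0.0141, 0.0773]
tool_rot: [0.621, 0.784, -0.0, -0.0]
force: [-0.3, 0.1, -1.4]
finger_gap: 0.069
[0.4860478  0.01406373 0.07726859] [-0.28906042  0.11881397 -1.43355402]
top 107
  s -0.137 n22 l 0.0001 z 0.0629 (zmax 0.0664)
  s -0.123 n22 l 0.0001 z 0.0629 (zmax 0.0670)
  s -0.108 n25 l -0.0002 z 0.0623 (zmax 0.0643)
  s -0.093 n23 l -0.0002 z 0.0615 (zmax 0.0653)
  s -0.083 n9 l 0.0006 z 0.0608 (zmax 0.0635)
  s -0.060 n5 l -0.0001 z 0.0608 (zmax 0.0685)
  smax -0.05601660818040288
side 21
  s -0.108 n3 l -0.0037 z 0.0616 (zmax 0.0645)
  s -0.093 n7 l -0.0026 z 0.0620 (zmax 0.0659)
  s -0.079 n8 l 0.0006 z 0.0621 (zmax 0.0646)
  smax -0.06607677033288956
```

View pics/c9.png

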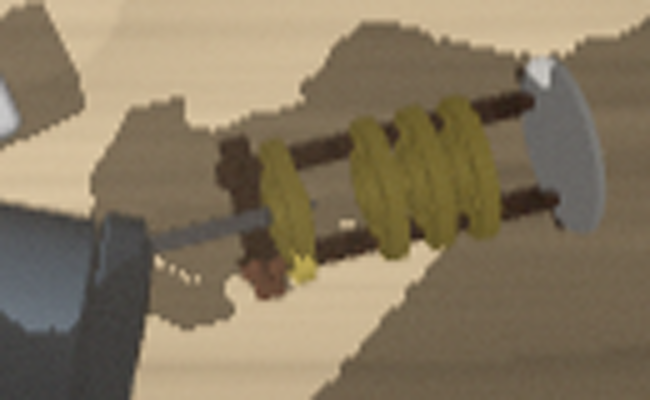

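The top view shows the tip just emerging past the first basket at crop (315,205), with no contact force. I continue.

```bash
python3 -m inch '[0.23,-0.97,0,0,0.23,-0.97,0,0,0.23,-0.97,0,0,0.23,-0.97,0,0,0.23,-0.97,0,0,0,0,0,0]' && python3 -m inch '[0.23,-0.97,0,0,0.23,-0.97,0,0,0.23,-0.97,0,0,0,0,0,0]'&& python3 -m inch '[0.23,-0.97,0,0,0.23,-0.97,0,0,0.23,-0.97,0,0,0,0,0,0]' && python3 - <<'E'
from h import *
snap("side","f");snap("top","f"); s=manip.sense(); print(s["tcp_pos"],s["force"],s["ft_torque"])
crop("pics/side_f.png","pics/c10.png",280,110,400,210,5); crop("pics/top_f.png","pics/c11.png",280,190,410,270,5)
E
```

```text
t: 7.82
tcp_pos: [0.4982, -0.0354, 0.0773]
tool_rot: [0.621, 0.784, 0.0, 0.0]
force: [-0.2, 0.0, -0.8]
finger_gap: 0.074
t: 8.32
tcp_pos: [0.5052, -0.0645, 0.0773]
tool_rot: [0.621, 0.784, 0.0, 0.0]
force: [0.3, 0.3, -0.3]
finger_gap: 0.07
t: 8.82
tcp_pos: [0.5121, -0.0937, 0.0774]
tool_rot: [0.621, 0.784, 0.0, 0.0]
force: [-0.7, 0.3, -0.6]
finger_gap: 0.074
[ 0.51138515 -0.0927362   0.07724557] [-0.25965112 -0.33411717 -0.13947334] [ 0.04057539  0.05323474 -0.02598512]
```

View pics/c11.png

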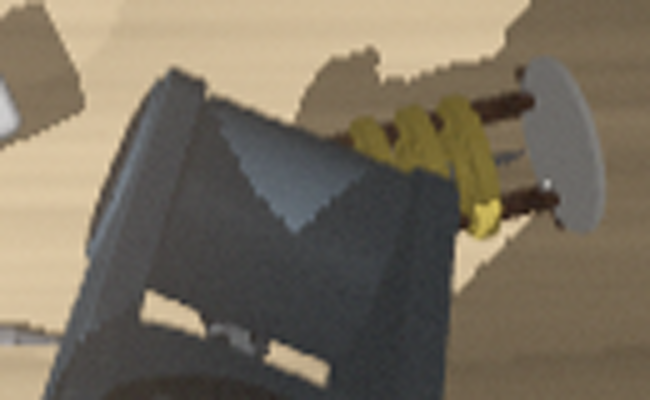

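View pics/c10.png

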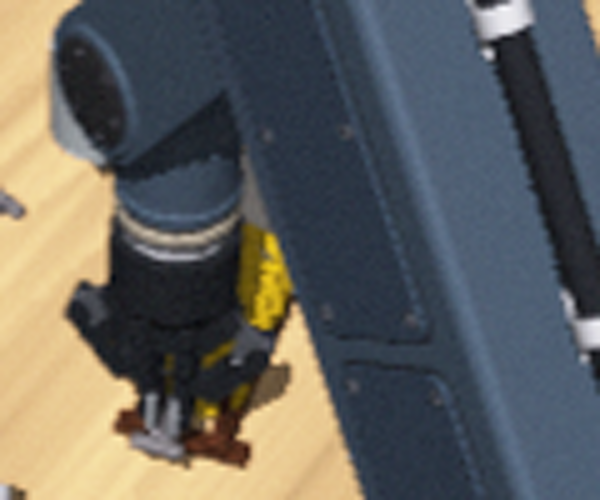

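The tip shows at crop (522,155), past the last basket and short of the saucer, with no contact force. I firm the grip and lift straight up.

```bash
python3 -m inch '[0,0,0,0,0,0,0,0,0,0,0.4,0,0,0,0.4,0,0,0,0.4,0,0,0,0.5,0,0,0,0.5,0,0,0,0.7,0,0,0,0.7,0,0,0,0.8,0,0,0,0,0]' 0 120 && python3 - <<'E'
from h import *
snap("side","g");snap("top","g"); s=manip.sense(); print(s["tcp_pos"],s["force"],s["ft_torque"])
crop("pics/side_g.png","pics/c12.png",280,110,400,210,5); crop("pics/top_g.png","pics/c13.png",280,190,410,270,5)
E
```

```text
t: 10.3
tcp_pos: [0.5121, -0.0929, 0.1221]
tool_rot: [0.621, 0.784, 0.0, 0.001]
force: [-0.2, 0.0, -0.8]
finger_gap: 0.059
[ 0.51156433 -0.09265407  0.12143944] [ 0.16824392 -0.25654993 -1.92669759] [ 0.1388998   0.03065712 -0.01742368]
```

View pics/c13.png

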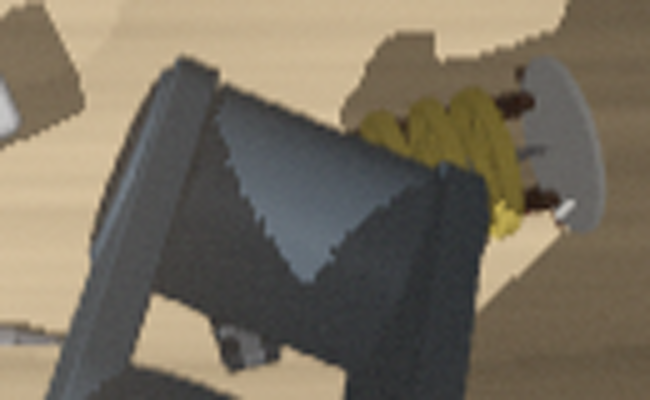

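```bash
cat > lift.py <<'E'
from h import *
def look(tag,grip,yawpeg,off):
    # grip: tcp pos; s measured along peg from tcp
    e=np.array([np.cos(yawpeg),np.sin(yawpeg)]); f=np.array([-e[1],e[0]]); 
    for n in("top","side"):
        p=cv2.imread(f"pics/{n}_{tag}.png"); W=world(n,np.load(f"{n}_{tag}.npy")); h=cv2.cvtColor(p,cv2.COLOR_BGR2HSV)
        s=(W[...,:2]-grip[:2])@e; l=(W[...,:2]-grip[:2])@f; z=W[...,2]-(grip[2]-off)
        y=(h[...,0]>20)&(h[...,0]<36)&(h[...,1]>110)&(abs(l)<.06)&(s>.0)&(s<.2)&(z>-.07)&(z<.07)
        print(n,"yellow",y.sum())
        for b in np.arange(.01,.18,.008):
            q=y&(s>=b)&(s<b+.008)
            if q.sum()>3: print("  s %.3f n%d zmax %.4f l %.4f"%(b+.004,q.sum(),np.percentile(z[q],95),np.median(l[q&(z>np.percentile(z[q],70))])))
        t=~y&(s>.15)&(s<.19)&(abs(l)<.008)&(abs(z)<.03)
        if t.any(): print("  tip n%d smax %.4f z %.4f l %.4f"%(t.sum(),s[t].max(),np.median(z[t]),np.median(l[t])))
E
python3 - <<'E'
from lift import *
look("g",np.array([.512,-.0932,.1217]),-1.338,.0185)
E
```

```text
top yellow 408
  s 0.094 n34 zmax 0.0251 l 0.0215
  s 0.102 n21 zmax 0.0265 l 0.0177
  s 0.110 n7 zmax 0.0052 l 0.0107
  s 0.118 n69 zmax 0.0284 l 0.0166
  s 0.126 n36 zmax 0.0305 l 0.0079
  s 0.134 n14 zmax 0.0097 l 0.0019
  s 0.142 n161 zmax 0.0291 l -0.0016
  s 0.150 n66 zmax 0.0298 l 0.0008
  tip n13 smax 0.1725 z -0.0009 l 0.0001
side yellow 243
  s 0.046 n46 zmax 0.0253 l -0.0164
  s 0.054 n9 zmax 0.0266 l -0.0178
  s 0.062 n4 zmax 0.0005 l -0.0078
  s 0.086 n4 zmax -0.0076 l -0.0120
  s 0.094 n17 zmax 0.0261 l -0.0204
  s 0.102 n13 zmax 0.0280 l -0.0164
  s 0.118 n32 zmax 0.0273 l -0.0189
  s 0.126 n24 zmax 0.0287 l -0.0116
  s 0.134 n4 zmax 0.0070 l -0.0043
  s 0.142 n44 zmax 0.0305 l -0.0095
  s 0.150 n21 zmax 0.0308 l -0.0092
  tip n1 smax 0.1899 z -0.0012 l -0.0037
```

View pics/c12.png

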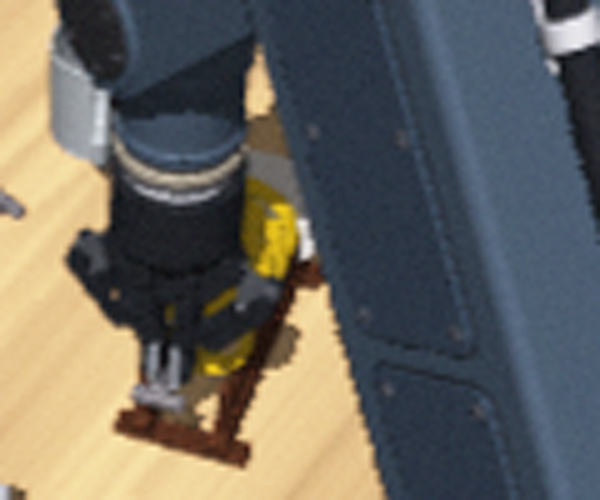

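All four baskets sit on the peg at 50, 98, 122 and 146 mm from the grip, their tops at equal heights and the peg level. I lift on, while refining the bin pose from the first picture.

```bash
python3 -m inch '[0,0,0.8,0,0,0,1,0,0,0,1,0,0,0,1,0,0,0,1,0,0,0,1,0,0,0,1,0,0,0,0.6,0,0,0,0,0]' && python3 - <<'E'
from h import *
W=world("top",np.load("top0.npy")); p=cv2.imread("pics/top0.png"); h=cv2.cvtColor(p,cv2.COLOR_BGR2HSV)
P=W[160:300,105:215].reshape(-1,3)
rim=P[(P[:,2]>.079)&(P[:,2]<.095)][:,:2]
c=np.array([.533,.317])
# outer edges per slice
for nm,ax in(("long",0),("short",1)):
    o=1-ax; H=[.127,.085][ax]
    lo=[];hi=[];b=np.arange(-H,H-.01,.012)
    for q in b:
        k=(rim[:,ax]-c[ax]>q)&(rim[:,ax]-c[ax]<q+.012); v=rim[k,o]
        if k.sum()>3: lo.append((q+.006,v[v<c[o]].mean() if (v<c[o]).any() else np.nan)); hi.append((q+.006,v[v>c[o]].mean() if (v>c[o]).any() else np.nan))
    for L in(lo,hi):
        L=np.array(L); L=L[~np.isnan(L[:,1])]; print(nm,np.polyfit(L[:,0],L[:,1],1).round(4),len(L))
s=P[(P[:,2]>.044)&(P[:,2]<.060)]
s=s[(s[:,0]>.55)&(s[:,1]>.33)&(s[:,1]<.405)]; print("box",np.percentile(s,[3,50,97],axis=0).round(4),len(s))
crop("pics/top0.png","pics/c14.png",110,165,210,295,4)
E
```

```text
t: 11.52
tcp_pos: [0.5118, -0.0927, 0.1958]
tool_rot: [0.62, 0.784, 0.0, 0.0]
force: [-0.4, 0.4, -2.0]
finger_gap: 0.062
long [-0.0313  0.2295] 21
long [0.0166 0.4024] 21
short [0.0178 0.4092] 14
short [0.0184 0.6562] 14
box [[0.5707 0.3373 0.0461]
 [0.6073 0.3682 0.0513]
 [0.6584 0.399  0.0572]] 722
```

View pics/c14.png

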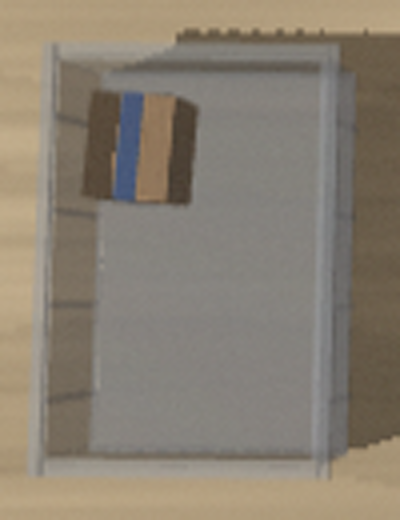

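```bash
python3 - <<'E'
from h import *
c=np.array([[45,44],[342,44],[28,477],[330,478]])/4+[110,165]-.125
Q=onz("top",c,.086); print(Q.round(4)); print(Q.mean(0)); 
print("yaw",np.arctan2(*(Q[0]-Q[2])[[1,0]]),np.arctan2(*(Q[1]-Q[3])[[1,0]]),"len",np.linalg.norm(Q[0]-Q[2]),np.linalg.norm(Q[0]-Q[1]), "y axis", Q[0]-Q[1],Q[2]-Q[3])
# box top corners (z=.052): crop
b=np.array([[118,92],[197,100],[190,207],[108,203]])/4+[110,165]
b=np.array([[89,91],[197,100],[190,207],[83,197]])/4+[110,165]
print("box incl dark",onz("top",b,.052).round(4))
p=cv2.imread("pics/top0.png"); 
print(world("top",np.load("top0.npy"))[200,128:165].round(3)[:,1:], p[200,128:165].tolist()[::3])
E
```

```text
[[0.6673 0.4052 0.086 ]
 [0.6658 0.218  0.086 ]
 [0.397  0.4107 0.086 ]
 [0.3947 0.2239 0.086 ]]
[0.53121201 0.31445482 0.086     ]
yaw -0.020669057880770995 -0.021521213705228713 len 0.2703904877063572 0.18710909745002105 y axis [0.00155321 0.18710265 0.        ] [0.00231671 0.18685575 0.        ]
box incl dark [[0.6416 0.3898 0.052 ]
 [0.6351 0.3195 0.052 ]
 [0.5653 0.3232 0.052 ]
 [0.5724 0.3925 0.052 ]]
[[0.398 0.057]
 [0.399 0.05 ]
 [0.399 0.042]
 [0.4   0.034]
 [0.389 0.055]
 [0.387 0.053]
 [0.384 0.053]
 [0.382 0.052]
 [0.379 0.053]
 [0.377 0.052]
 [0.374 0.053]
 [0.372 0.05 ]
 [0.369 0.053]
 [0.366 0.053]
 [0.364 0.053]
 [0.362 0.051]
 [0.358 0.053]
 [0.357 0.051]
 [0.355 0.049]
 [0.351 0.053]
 [0.349 0.05 ]
 [0.345 0.053]
 [0.344 0.049]
 [0.341 0.051]
 [0.338 0.053]
 [0.337 0.047]
 [0.337 0.041]
 [0.338 0.029]
 [0.337 0.023]
 [0.337 0.015]
 [0.336 0.008]
 [0.335 0.003]
 [0.332 0.005]
 [0.331 0.001]
 [0.327 0.004]
 [0.325 0.002]
 [0.322 0.004]] [[99, 114, 126], [85, 102, 114], [58, 73, 89], [60, 75, 89], [120, 89, 72], [119, 87, 72], [85, 112, 138], [91, 117, 145], [86, 112, 138], [54, 68, 79], [68, 79, 90], [126, 130, 134], [124, 129, 132]]
```

The bin centre is (0.531, 0.3145), yaw -0.018, and its outer size of 270 x 187 mm matches what is expected. The box is at bin-frame (0.073, 0.05). I carry the peg over the -y half of the bin, head towards the robot.

```bash
python3 -m inch '[-0.36,1,0,0.04,-0.36,2,0,0.07,-0.36,2.5,0,0.09,-0.36,2.5,0,0.09,-0.36,2.5,0,0.09,-0.36,2.5,0,0.09,-0.36,2.5,0,0.09,-0.36,2.5,0,0.09,-0.36,2.5,0,0.09,-0.36,2.5,0,0.09,-0.36,2.5,0,0.09,-0.36,2.5,0,0.09,-0.36,2.5,0,0.09,-0.36,2.5,0,0.09,-0.36,2,0,0.09,-0.33,1.86,0,0.04,0,0,0,0,0,0,0,0]' && python3 - <<'E'
from lift import *
s=manip.sense(); print(s["tcp_pos"],s["force"])
snap("side","k");snap("top","k")
look("k",s["tcp_pos"],-.018,.0185)
E
```

```text
t: 13.78
tcp_pos: [0.4538, 0.2758, 0.1951]
tool_rot: [0.009, 1.0, -0.0, -0.0]
force: [0.0, 0.4, -1.9]
finger_gap: 0.058
[0.45384548 0.2758073  0.19513777] [ 0.04763627  0.35008911 -1.85713746]
top yellow 890
  s 0.046 n97 zmax 0.0315 l -0.0012
  s 0.054 n80 zmax 0.0327 l -0.0019
  s 0.062 n9 zmax 0.0105 l -0.0031
  s 0.086 n9 zmax 0.0055 l -0.0075
  s 0.094 n104 zmax 0.0298 l 0.0003
  s 0.102 n91 zmax 0.0308 l 0.0009
  s 0.110 n8 zmax 0.0100 l 0.0027
  s 0.118 n128 zmax 0.0298 l -0.0003
  s 0.126 n94 zmax 0.0309 l 0.0012
  s 0.134 n27 zmax 0.0083 l 0.0044
  s 0.142 n150 zmax 0.0289 l 0.0003
  s 0.150 n92 zmax 0.0304 l -0.0022
  tip n20 smax 0.1744 z -0.0008 l -0.0008
side yellow 950
  s 0.046 n58 zmax 0.0308 l 0.0163
  s 0.054 n61 zmax 0.0324 l 0.0078
  s 0.086 n8 zmax 0.0027 l -0.0097
  s 0.094 n200 zmax 0.0294 l 0.0039
  s 0.102 n149 zmax 0.0309 l 0.0021
  s 0.118 n114 zmax 0.0296 l -0.0013
  s 0.126 n130 zmax 0.0317 l 0.0050
  s 0.142 n131 zmax 0.0301 l 0.0059
  s 0.150 n94 zmax 0.0310 l 0.0028
  tip n4 smax 0.1761 z -0.0005 l 0.0013
```

View pics/top_k.png

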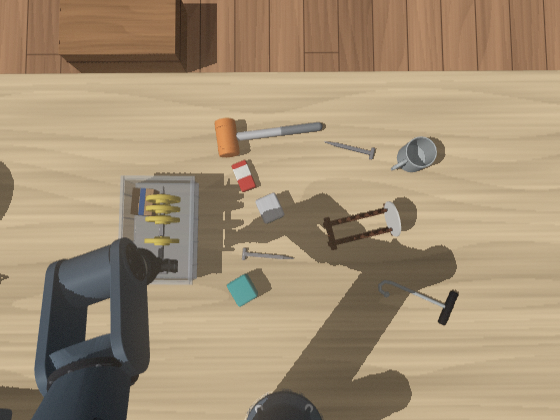

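View pics/side_k.png

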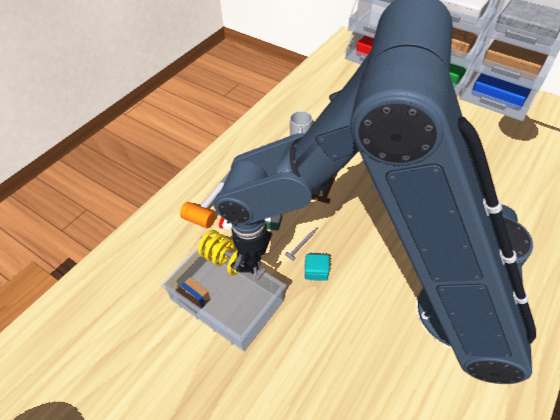

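Top view: four baskets on the peg at (163,195–241) over the bin's right half. The rack is empty except for the saucer. I lower into the bin.

```bash
python3 -m inch '[0,0,-1,0,0,0,-2,0,0,0,-2,0,0,0,-2,0,0,0,-2,0,0,0,-1.5,0,0,0,-1,0,0,0,-0.6,0,0,0,-0.4,0,0,0,0,0,0,0,0,0]' && python3 -m inch '[0,0,-0.4,0,0,0,-0.3,0,0,0,-0.3,0,0,0,0,0,0,0,0,0]'
```

```text
t: 15.25
tcp_pos: [0.4546, 0.2761, 0.0707]
tool_rot: [0.009, 1.0, 0.0, 0.0]
force: [-1.0, -0.4, -1.8]
finger_gap: 0.06
t: 15.88
tcp_pos: [0.4544, 0.276, 0.0603]
tool_rot: [0.009, 1.0, 0.0, 0.0]
force: [0.7, 0.2, -0.9]
finger_gap: 0.058
```

```bash
python3 -m inch '[0,0,-0.2,0,0,0,-0.2,0,0,0,0,0]' && python3 - <<'E'
from lift import *
s=manip.sense(); print(s["tcp_pos"],s["force"])
snap("side","l");snap("top","l")
look("l",s["tcp_pos"],-.018,.0185)
crop("pics/side_l.png","pics/c15.png",150,210,310,350,5)
E
```

```text
t: 16.25
tcp_pos: [0.4542, 0.2759, 0.0561]
tool_rot: [0.009, 1.0, -0.0, -0.0]
force: [0.2, 0.3, -0.6]
finger_gap: 0.063
[0.45419078 0.2759119  0.05614633] [ 0.24920967  0.28981639 -0.60933211]
top yellow 556
  s 0.046 n52 zmax 0.0413 l 0.0012
  s 0.054 n62 zmax 0.0424 l -0.0004
  s 0.062 n6 zmax 0.0210 l -0.0031
  s 0.086 n4 zmax 0.0119 l -0.0090
  s 0.094 n64 zmax 0.0408 l -0.0014
  s 0.102 n62 zmax 0.0430 l 0.0014
  s 0.110 n4 zmax 0.0215 l -0.0034
  s 0.118 n83 zmax 0.0411 l 0.0021
  s 0.126 n53 zmax 0.0421 l 0.0055
  s 0.134 n33 zmax 0.0214 l 0.0018
  s 0.142 n98 zmax 0.0403 l 0.0007
  s 0.150 n34 zmax 0.0412 l -0.0035
  tip n22 smax 0.1744 z 0.0025 l -0.0002
side yellow 813
  s 0.046 n65 zmax 0.0418 l 0.0142
  s 0.054 n55 zmax 0.0418 l 0.0101
  s 0.094 n165 zmax 0.0403 l 0.0042
  s 0.102 n122 zmax 0.0413 l 0.0057
  s 0.118 n95 zmax 0.0405 l 0.0043
  s 0.126 n118 zmax 0.0423 l 0.0016
  s 0.134 n4 zmax 0.0362 l 0.0139
  s 0.142 n126 zmax 0.0439 l 0.0056
  s 0.150 n54 zmax 0.0424 l 0.0014
  tip n4 smax 0.1891 z 0.0001 l 0.0014
```

View pics/c15.png

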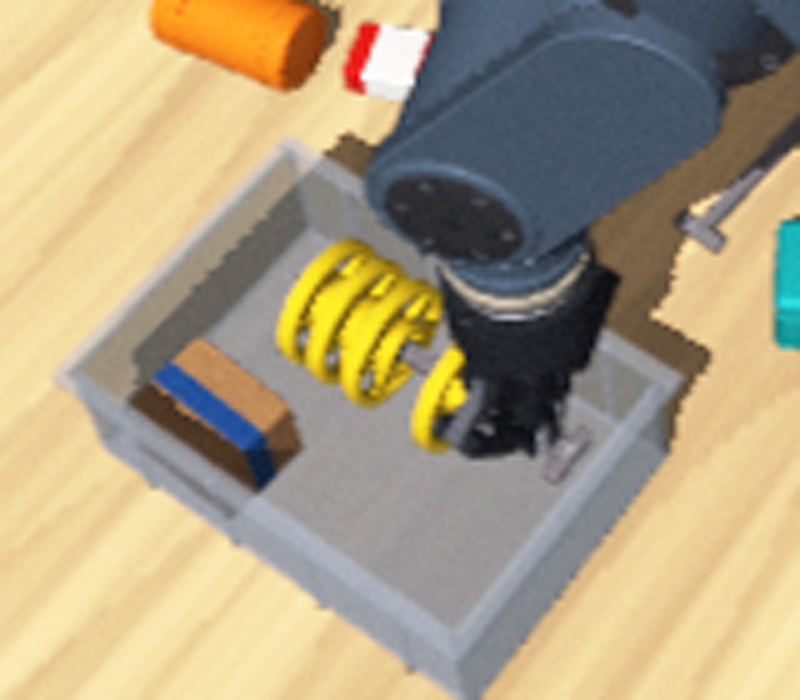

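The baskets stand on the bin floor, tops at about 80 mm, with the peg resting at the bottom of the bores. I release gently and rise.

```bash
python3 -m inch '[0,0,0,0,0,0,0,0,0,0,0,0]' 22 && python3 -m inch '[0,0,0.5,0,0,0,1,0,0,0,2,0,0,0,4,0,0,0,5,0,0,0,5,0,0,0,0,0]' 30 && python3 - <<'E'
from lift import *
s=manip.sense(); print(s["tcp_pos"],s["force"])
snap("side","m");snap("top","m")
look("m",np.array([.4542,.2759,.0561]),-.018,.0185)
crop("pics/side_m.png","pics/c16.png",150,210,310,350,5)
E
```

```text
t: 16.73
tcp_pos: [0.4547, 0.2766, 0.0567]
tool_rot: [0.01, 1.0, 0.001, 0.001]
force: [0.8, 4.3, 2.9]
finger_gap: 0.222
t: 17.6
tcp_pos: [0.4565, 0.2761, 0.2357]
tool_rot: [0.009, 1.0, 0.001, 0.004]
force: [-0.2, -0.3, -0.4]
finger_gap: 0.298
[0.45648706 0.27613534 0.23568963] [-0.21341537 -0.34704556 -0.4009423 ]
top yellow 550
  s 0.046 n53 zmax 0.0415 l -0.0011
  s 0.054 n61 zmax 0.0427 l 0.0002
  s 0.062 n5 zmax 0.0203 l 0.0023
  s 0.086 n4 zmax 0.0157 l -0.0081
  s 0.094 n63 zmax 0.0408 l -0.0030
  s 0.102 n62 zmax 0.0406 l -0.0010
  s 0.118 n83 zmax 0.0397 l 0.0003
  s 0.126 n52 zmax 0.0417 l 0.0009
  s 0.134 n32 zmax 0.0212 l 0.0006
  s 0.142 n99 zmax 0.0410 l 0.0002
  s 0.150 n35 zmax 0.0421 l -0.0003
  tip n21 smax 0.1743 z 0.0005 l 0.0016
side yellow 985
  s 0.038 n6 zmax 0.0202 l -0.0038
  s 0.046 n178 zmax 0.0409 l 0.0082
  s 0.054 n103 zmax 0.0416 l 0.0036
  s 0.094 n171 zmax 0.0401 l 0.0029
  s 0.102 n121 zmax 0.0415 l 0.0044
  s 0.118 n98 zmax 0.0422 l 0.0020
  s 0.126 n112 zmax 0.0420 l 0.0042
  s 0.134 n7 zmax 0.0379 l 0.0072
  s 0.142 n126 zmax 0.0420 l 0.0069
  s 0.150 n55 zmax 0.0429 l 0.0042
  tip n2 smax 0.1748 z 0.0037 l 0.0034
```

View pics/c16.png

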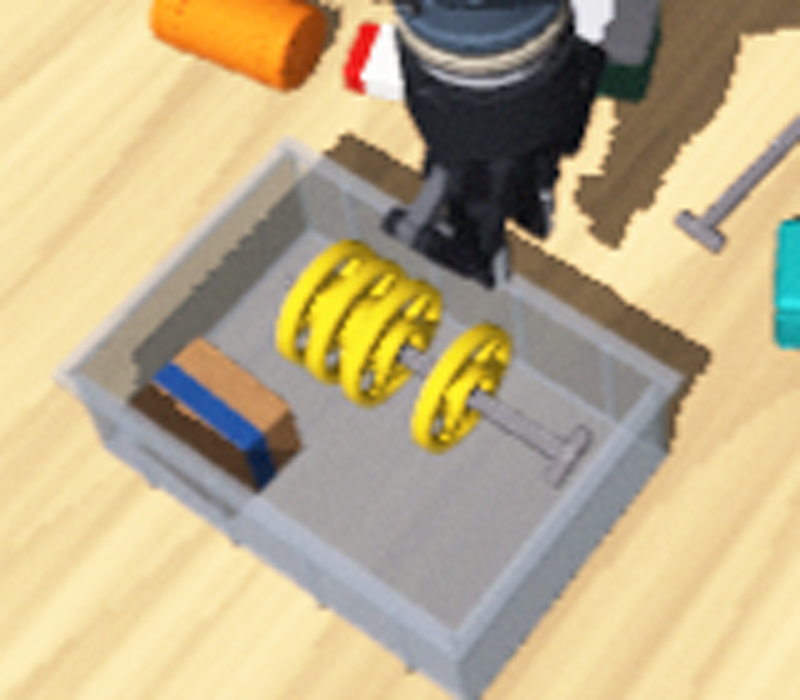

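The peg and four baskets rest in the bin, released, with the head at crop (570,455) and the tip at the far end. Next is the tin at (0.586, 0.034), long axis about 25°, jaws along its long side.

```bash
python3 -m inch '[1.45,-2.69,-0.5,-0.125,1.45,-2.69,-1.2,-0.125,1.45,-2.69,-1.2,-0.125,1.45,-2.69,-1.2,-0.125,1.45,-2.69,-1.2,-0.125,1.45,-2.69,-1.2,-0.125,1.45,-2.69,-1.2,-0.125,1.45,-2.69,-1.2,-0.125,1.45,-2.69,-1.2,-0.12,0,0,0,0,0,0,0,0]' 100 40 && python3 - <<'E'
from h import *
s=manip.sense(); print(s["tcp_pos"],s["tool_rot"])
snap("side","n");snap("top","n")
crop("pics/side_n.png","pics/c17.png",210,160,330,260,6); crop("pics/top_n.png","pics/c18.png",230,170,310,230,8)
E
```

```text
t: 19.08
tcp_pos: [0.5831, 0.0343, 0.129]
tool_rot: [0.539, 0.842, -0.001, -0.002]
force: [-0.2, -0.7, 0.5]
finger_gap: 1.001
[0.58313319 0.03425399 0.12903759] [ 5.38780436e-01  8.42443784e-01 -7.64412419e-04 -1.87844635e-03]
```

View pics/c17.png

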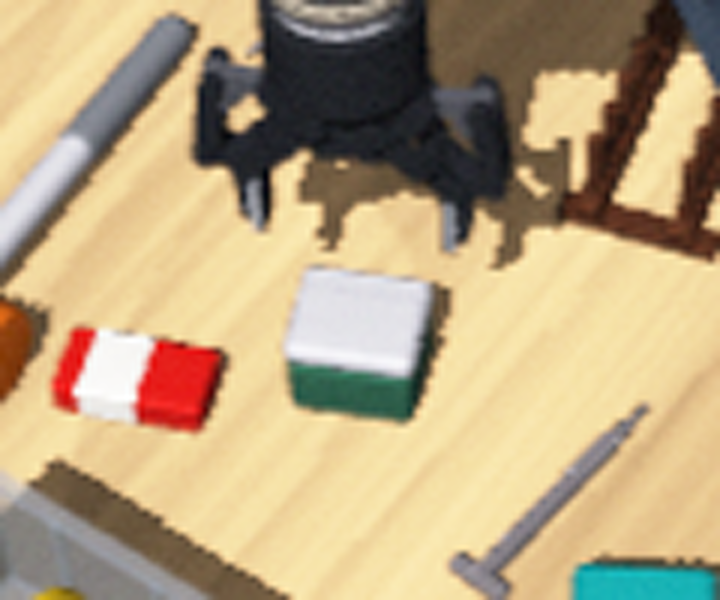

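View pics/top_n.png

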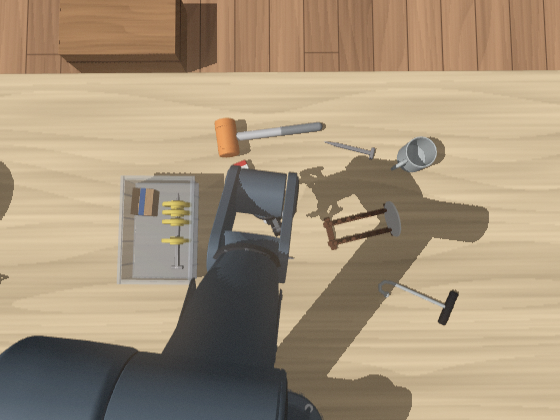

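```bash
python3 - <<'E'
from h import *
p=cv2.imread("pics/side_n.png"); h=cv2.cvtColor(p,cv2.COLOR_BGR2HSV)[200:232,250:290]
t=((h[...,1]<30)&(h[...,2]>150)).astype(np.uint8); n,l,st,ce=cv2.connectedComponentsWithStats(t); i=1+np.argmax(st[1:,4])
pts=(np.argwhere(l==i)[:,::-1]+[250,200]).astype(float)
Q=onz("side",pts,.055)[:,:2]; print(len(pts),Q.mean(0),cv2.minAreaRect((Q*1000).astype(np.float32)))
for _ in range(3): print(manip.sense()["tcp_pos"])
E
python3 -m inch '[0,0,0,0]'
```

```text
349 [0.58522009 0.03663701] ((585.9531860351562, 36.30931854248047), (65.12654113769531, 61.3936653137207), 23.364086151123047)
[0.58363601 0.03482465 0.12998243]
[0.58363601 0.03482465 0.12998243]
[0.58363601 0.03482465 0.12998243]
t: 19.3
tcp_pos: [0.5843, 0.0348, 0.1306]
tool_rot: [0.538, 0.843, -0.0, -0.0]
force: [1.5, -0.3, 0.5]
finger_gap: 0.998
```

```bash
python3 -m inch '[0.1,0,-2.5,0,0.1,0,-2.5,0,0,0,-1.5,0,0,0,-0.8,0,0,0,-0.8,0,0,0,-0.8,0,0,0,0,0]' && python3 -m inch '[0,0,0,0,0,0,0,0,0,0,0,0,0,0,0,0,0,0,0,0]' 60 50
```

```text
t: 20.18
tcp_pos: [0.5865, 0.0338, 0.041]
tool_rot: [0.539, 0.842, -0.0, -0.0]
force: [-0.4, 0.1, 1.5]
finger_gap: 1.003
t: 20.8
tcp_pos: [0.5873, 0.0338, 0.042]
tool_rot: [0.539, 0.842, 0.0, 0.001]
force: [0.4, 1.3, 5.7]
finger_gap: 0.783
```

The tin is gripped at an opening of about 66 mm. I lift it and carry it to the free +y / -x corner of the bin.

```bash
python3 -m inch '[0,0,1,0,0,0,2,0,0,0,3,0,0,0,3,0,0,0,3,0,-0.83,2.72,0,-0.0376,-0.83,2.72,0,-0.0376,-0.83,2.72,0,-0.0376,-0.83,2.72,0,-0.0376,-0.83,2.72,0,-0.0376,-0.83,2.72,0,-0.0376,-0.83,2.72,0,-0.0376,-0.83,2.72,0,-0.0376,-0.83,2.72,0,-0.0376,-0.83,2.72,0,-0.0376]' && python3 -m inch '[-0.83,2.72,0,-0.0376,-0.83,2.72,0,-0.0376,0,0,0,0,0,0,0,0]' && python3 - <<'E'
from h import *
snap("side","o");snap("top","o"); s=manip.sense(); print(s["tcp_pos"],s["force"])
crop("pics/side_o.png","pics/c19.png",150,190,310,350,5)
p=cv2.imread("pics/side_o.png"); W=world("side",np.load("side_o.npy")); h=cv2.cvtColor(p,cv2.COLOR_BGR2HSV)
k=(h[...,0]>50)&(h[...,0]<95)&(h[...,1]>100)&(abs(W[...,0]-.49)<.09)&(abs(W[...,1]-.36)<.09); P=W[k]; print(k.sum(),P.min(0),P.max(0)) if k.any() else 0
E
```

```text
t: 22.68
tcp_pos: [0.5027, 0.3064, 0.1609]
tool_rot: [0.687, 0.726, -0.001, -0.0]
force: [-1.1, -0.1, -2.8]
finger_gap: 0.789
t: 23.18
tcp_pos: [0.4867, 0.3596, 0.161]
tool_rot: [0.714, 0.701, -0.001, 0.0]
force: [-0.9, 0.4, -2.1]
finger_gap: 0.787
[0.48722939 0.35923677 0.16112048] [-0.58996237  0.50559947 -2.54895419]
111 [0.45347636 0.36533353 0.13058338] [0.51180736 0.38822877 0.15862014]
```

View pics/c19.png

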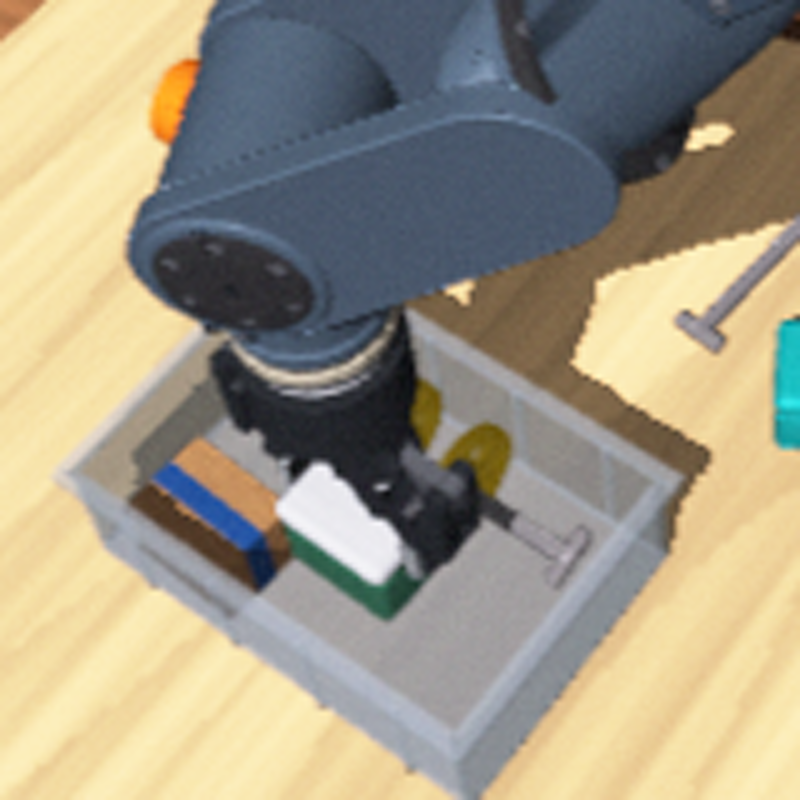

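The tin hangs level, its far face at y=0.388, clear of the box and baskets. I lower it.

```bash
python3 -m inch '[0,0,-2,0,0,0,-2.5,0,0,0,-2.5,0,0,0,-2,0,0,0,-1.2,0,0,0,-0.6,0,0,0,-0.3,0,0,0,0,0,0,0,0,0]' && python3 -m inch '[0,0,-0.2,0,0,0,-0.2,0,0,0,0,0,0,0,0,0]'
```

```text
t: 24.4
tcp_pos: [0.4875, 0.3605, 0.0509]
tool_rot: [0.714, 0.7, 0.001, 0.0]
force: [-0.1, -0.8, -3.0]
finger_gap: 0.787
t: 24.9
tcp_pos: [0.4872, 0.3602, 0.0462]
tool_rot: [0.714, 0.7, -0.0, -0.0]
force: [-0.3, 0.3, -2.1]
finger_gap: 0.788
```

```bash
python3 -m inch '[0,0,-0.1,0,0,0,0,0]' && python3 -m inch '[0,0,-0.1,0,0,0,0,0]'
```

```text
t: 25.15
tcp_pos: [0.4872, 0.3603, 0.046]
tool_rot: [0.714, 0.7, 0.0, 0.0]
force: [-0.9, -0.3, 3.2]
finger_gap: 0.784
t: 25.4
tcp_pos: [0.4872, 0.3603, 0.046]
tool_rot: [0.714, 0.7, 0.0, 0.0]
force: [-3.0, -1.1, 9.9]
finger_gap: 0.785
```

The tin is on the floor (force reversed to +10 N up, height as predicted). I release and rise straight up.

```bash
python3 -m inch '[0,0,0,0,0,0,0,0,0,0,0,0,0,0,0,0]' 97 && python3 -m inch '[0,0,0.5,0,0,0,1.5,0,0,0,3,0,0,0,5,0,0,0,5,0,-3,-6,2,0,-1,-6,0,0,0,-6,0,0,0,-6,0,0,0,-6,0,0,0,-6,0,0,0,0,0,0]' && python3 - <<'E'
from h import *
from lift import look
snap("side","p");snap("top","p"); s=manip.sense(); print(s["tcp_pos"],s["force"])
look("p",np.array([.4542,.2759,.0561]),-.018,.0185)
crop("pics/side_p.png","pics/c20.png",150,210,310,350,5);crop("pics/top_p.png","pics/c21.png",110,165,210,295,4)
W=world("top",np.load("top_p.npy"));c=np.array([.5312,.3145]);R=np.array([[np.cos(.018),-np.sin(.018)],[np.sin(.018),np.cos(.018)]])
B=(W[...,:2]-c)@R.T; z=W[...,2]
i=(abs(B[...,0])<.12)&(abs(B[...,1])<.078); print("max z in bin",np.percentile(z[i],[99,100]))
k=i&(z>.045)&(z<.07)&(B[...,1]>.01)
for nm,kk in(("tin",k&(B[...,0]<.01)),("box",k&(B[...,0]>.03))):
    q=B[kk]; A=np.c_[q,np.ones(len(q))]; g=np.linalg.lstsq(A,z[kk],rcond=None)[0]; print(nm,np.percentile(q,[2,98],axis=0).round(3).tolist(),"top",np.median(z[kk]).round(4),"slope",g[:2].round(3))
E
```

```text
t: 25.9
tcp_pos: [0.4871, 0.3602, 0.044]
tool_rot: [0.714, 0.7, -0.0, -0.0]
force: [-0.2, -0.6, -0.2]
finger_gap: 0.965
t: 27.4
tcp_pos: [0.4513, 0.0027, 0.2134]
tool_rot: [0.716, 0.698, 0.001, 0.001]
force: [0.6, 1.1, -0.4]
finger_gap: 0.969
[0.45039602 0.00617971 0.21292299] [ 0.68266747  0.3765186  -0.19134803]
top yellow 545
  s 0.046 n52 zmax 0.0419 l 0.0037
  s 0.054 n61 zmax 0.0419 l 0.0015
  s 0.086 n4 zmax 0.0133 l -0.0072
  s 0.094 n64 zmax 0.0397 l -0.0009
  s 0.102 n63 zmax 0.0417 l 0.0043
  s 0.118 n78 zmax 0.0402 l 0.0035
  s 0.126 n51 zmax 0.0421 l -0.0015
  s 0.134 n34 zmax 0.0210 l 0.0016
  s 0.142 n100 zmax 0.0415 l -0.0003
  s 0.150 n35 zmax 0.0417 l 0.0026
  tip n21 smax 0.1751 z 0.0025 l 0.0015
side yellow 992
  s 0.038 n9 zmax 0.0192 l -0.0044
  s 0.046 n174 zmax 0.0396 l 0.0053
  s 0.054 n105 zmax 0.0422 l 0.0033
  s 0.094 n166 zmax 0.0412 l 0.0048
  s 0.102 n124 zmax 0.0424 l 0.0030
  s 0.110 n4 zmax 0.0304 l 0.0179
  s 0.118 n96 zmax 0.0418 l -0.0005
  s 0.126 n120 zmax 0.0424 l 0.0067
  s 0.142 n124 zmax 0.0424 l 0.0039
  s 0.150 n59 zmax 0.0416 l 0.0015
  tip n3 smax 0.1850 z 0.0015 l 0.0032
max z in bin [0.07817346 0.08228639]
tin [[-0.078, 0.015], [-0.011, 0.07]] top 0.0577 slope [0.002 0.029]
box [[0.041, 0.024], [0.109, 0.077]] top 0.0515 slope [0.004 0.017]
```

View pics/c20.png

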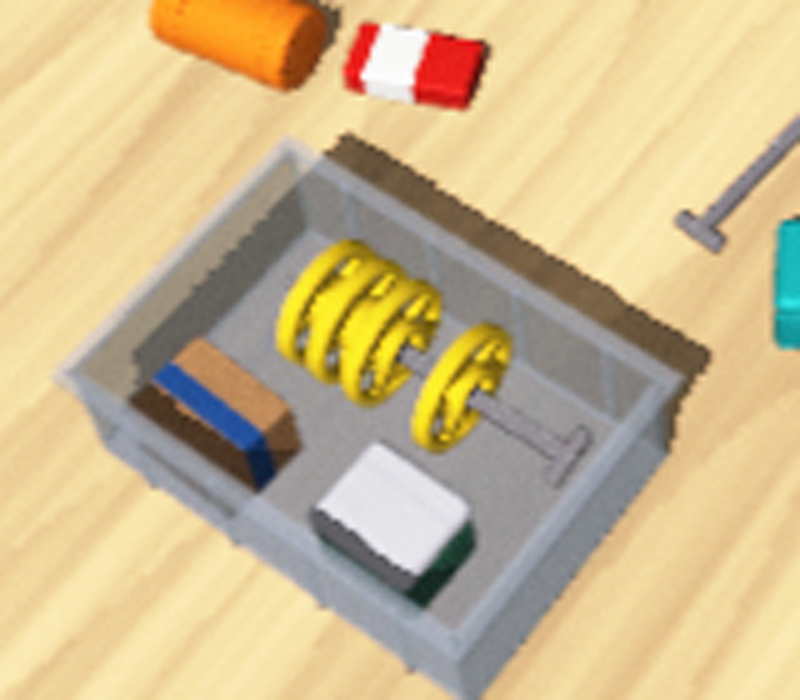

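View pics/c21.png

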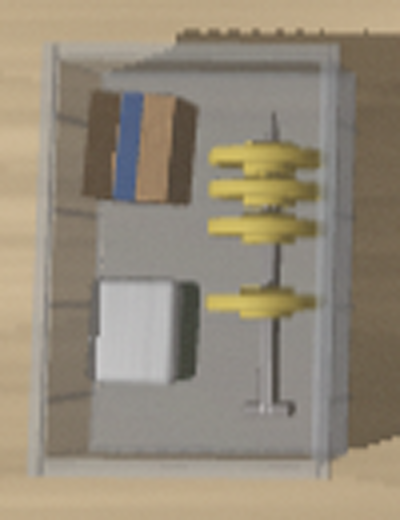

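View pics/top_p.png

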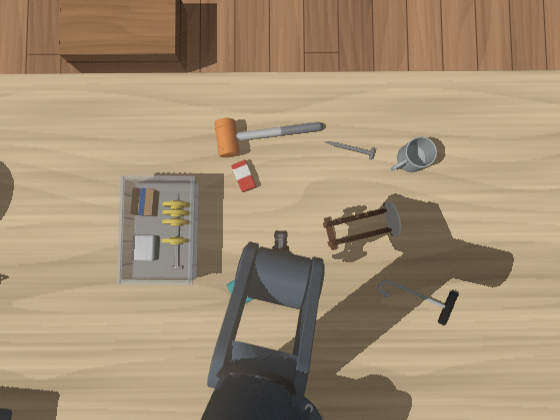

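The tin stands flat (top at 58 mm), the box stands flat, and the baskets and peg are at rest with a maximum height of 82 mm against the 86 mm rim. The bystanders and saucer are unchanged. I hand in.

```bash
python3 -m inch '[0,0,0,0,0,0,0,0]' && python3 -c "
from station import job
print(job.sign_off())"
```

```text
t: 27.75
tcp_pos: [0.4502, 0.0081, 0.2123]
tool_rot: [0.713, 0.701, 0.0, -0.0]
force: [0.4, 0.1, 1.5]
finger_gap: 0.969
the job is handed in; nothing more can be done
None
```

The job is handed in at 27.75 s; it gave no verdict, so what follows rests on my own camera checks. I ran the long peg through all four hubs without measurable contact, lifted the baskets level, and laid peg and baskets along the -y side of the bin. I then stood the tin in the bin beside the box.

**Last pictures:**
- **Baskets and peg:** all four baskets are on the peg and standing on the bin floor. Their tops are at about 80 mm, so their centres are near 42 mm.
- **Below the rim:** the highest point in the bin is 82 mm, against the 86 mm rim.
- **Tin and box:** both are flat. Measured slopes are under 0.03, tin top 58 mm and box top 51.5 mm.
- **Everything else:** the saucer and the bystanders in view look unmoved. The arm partly covered the turquoise look-alike and hid the short peg nearest the robot in the last top view. The side view showed both where they had been.

No check failed. The two cameras disagreed by 1–2 mm, within the stated calibration. The gripper opening read about 6 mm on the 10 mm bar, but the peg held firmly.

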